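Shake the touch-up paint and hold it over the test patch

ROBOT

A 6-joint arm with a two-finger parallel gripper is mounted at the origin on the work surface. World frame = base frame: x ahead of the robot, y to its left, z up, the work surface at z = 0. Lengths are in m, angles in rad, forces in N, time in s.
With the tool pointing down it reaches from about 0.3 to 0.775 m from the base axis. Payload 14.6 kg.
Tool frame: the origin (TCP) lies on the centre line of the jaws, within the pads' length; the fingertips stand 25 mm ahead of it and the grasp point (between the pads) lies 6 mm ahead of it (ctrl.tip_reach is the distance from the TCP to the fingertips, in m); z points along the fingers, y is the line along which they close (so a half turn about z gives the same grasp; the last joint's range is limited). The gripper opens to 94 mm and grips with 3 to 60 N. Pads are 16 mm wide; open, the fingers measure 119 mm over their backs; the gripper's body (75 mm by 177 mm) begins 78 mm behind the grasp point.
Start: joints at [1.179, 0.3, 1.521, -0, 1.321, -0.067], TCP at [0.176, 0.521, 0.23] pointing down, gripper open.
Joint ranges: [-3.03, 3.03], [-0.79, 2.21], [0.23, 2.52], [-1.04, 4.18], [0, 3.07], [-2.55, 2.55]. Speed limits (rad/s): [2.22, 2.22, 2.57, 3.14, 3.14, 3.14].

INTERFACE

Orientations are given as [roll, pitch, yaw] about the fixed x, y, z axes, in that order (R = Rz(yaw) Ry(pitch) Rx(roll)).
In Python, from station import ctrl gives the robot as it stands. The module is installed in compiled form; this text tells all that it offers.
- The arm moves only by the tool apply_moves, never from a script. Its argument "deltas" is a list of rows, each a list of 7 numbers: the closure in counts, from 0 (fully open) to 255 (shut), then the shift along the world's x, y, z in cm, then the turn, a rotation vector about the world's x, y, z in rad. In form: [[jaw, tx, ty, tz, ax, ay, az], ...]. A call has 1 to 10 rows; each row shifts and turns the commanded pose from where the row before left it; what a row does not reach is not made up. A row lasts 1/10 s, in which the tool goes at most 50 mm and 8.59 degrees, less where a joint would pass 70% of its speed; a pose out of reach is approached as far as the arm can. A call with a gripper value outside its range is refused whole. The fingers move at their own pace and stop on an object; "grip_force" is the grip in N (left out, the last holds). Time passes only in rows, so rows that do not move let the fingers close. It gives the time, the measured TCP pose, the force, the opening and the grip force at its end, in the units of the state.
- ctrl.get_obs(): the state, without advancing time (a new reading comes with each control period).
- ctrl.camera(name): name is "scene" or "top" or "wrist"; returns a dict with "img" (420x560x3 uint8, red, green, blue), "K" (3x3 intrinsics, pixels), "pose" (4x4, takes a point from camera to world coordinates); the wrist camera has in their place "hand_eye" (4x4, takes a point from camera to tool coordinates, whose origin is the TCP and whose axes are the flange's). Camera axes: x right, y up, looking along -z (the intrinsics and any distortion apply to the point x, -y, -z); pixel columns grow to the right and rows downward; lengths in m; the calibration is good to about 2 mm. A picture is of the moment at which its call begins: read the wrist's pose just before it. There is no depth.
- ctrl.hand_in(): hands the job in; it is judged then, once.
The state is a dict: "time_s": time; "qpos": joint angles; "joint_vel": joint speeds; "tau": joint torques, N m; "ee_pos": TCP position; "eef_rot": TCP orientation; "force": force on the tool from outside, world axes, zero at the start; "moment": the same for the moment, N m; "grip_width": finger opening in m; "grip_force": force on a finger pad.
Only numpy, scipy, OpenCV 4.12 (cv2) and the standard library are available. Lean on these libraries where they do the work, as an engineer would, in place of code of your own. Each camera call takes 0.05 s, during which the arm holds its last target. There are 200 camera calls.

TASK

I am matching touch-up paint for the cream tabletop game: take the teal paint bottle, press it upright down into the black rubber cup of the little vortex mixer until the cup is fully down, and keep it down for a good second to shake up the pigment. Then carry the bottle over the clutter to the game and hold it upright, about 1 cm above the round teal test patch and centred over it, so that I can compare the colours; the patch is tacky, so neither the bottle nor the robot may ever touch the game. Leave everything else where it stands, and finish still holding the bottle steady there: do not put it down or let go.

Things in the scene. Friction and masses are not known exactly. Their poses are not given: they have to be found in the camera images.
- teal_center (a point): centre (half-way up, on the axis) of the teal paint bottle, a round upright pot: teal glass body 36 mm in diameter from the base to 46 mm up, teal screw cap 29 mm in diameter from 52 to 70 mm; 70 mm tall in all, so its flat base lies 35 mm below this point. Axis z = up the bottle. About 50 to 100 g. It stands loose on the table; rows and order of the three bottles change.
- red_center (a point): the same point of a red bottle of the same shape and size (leave it)
- ochre_center (a point): the same point of an ochre-yellow bottle of the same shape and size (leave it)
- mixer: mini vortex mixer, fixed to the table: round white body 120 mm in diameter at the foot, narrowing to 80 mm at 70 mm up, with a black neck and on top the black rubber cup, whose rim is 106 mm above the table when up. Origin: centre of its underside, on the cup's axis, at table height. z up
- cup_floor (a point): centre of the flat floor inside the rubber cup, 98 mm above the table with the cup up; the cup's wall rises 8 mm above this floor, inner diameter 44 mm at the floor to 48 mm at the rim, outer diameter 57 mm. The bottle's base goes on this floor.
- mixer_cup (a joint): how far the sprung cup is pressed straight down: 0 = up, 0.006 m = fully down on its stop. The spring needs about 3 N to start and 7 N at the stop; it springs back by itself.
- game: cream tabletop electronic game, fixed, lying face up: case 150 mm (its x) by 190 mm (its y), flat deck 36 mm above the table. Standing up from the deck: at its far side (x +26 to +72 mm, y -75 to +75) a screen hood, top at 67 mm above the table; a joystick with red ball at (-25, +66) mm, top at 83 mm; two red push buttons at (-40, -58) and (-14, -72) mm, top at 44 mm. Origin: centre of its underside; z up; turned by up to about 0.3 rad
- patch (a point): centre of the round teal test patch (40 mm in diameter, level, framed by pale masking tape) on the deck of the game, at its (-27, 0) mm; this point is on the paint's surface, 36.6 mm above the table. z up
- meter: yellow-orange multimeter, about 88 mm wide (its y) and 150 mm long (its x), propped up and leaning, low end to its -x, high end 125 mm above the table at its +x end; stands loose in the middle between mixer and game. Origin: centre of its underside, at table height
- spool_yellow: spool of yellow wire, 60 mm in diameter, 40 mm tall, loose; origin at the centre of its underside
- spool_black: spool of black wire, same size, loose; origin at the centre of its underside
- mug: white mug, 80 mm in diameter, 92 mm tall, loose; origin at the centre of its underside
- screwdriver: red-handled screwdriver lying on the table
Not all that is in view belongs to the job. There is more than one size of the part that bears teal_center; the job needs the smallest.

How it is judged:
By the outcome, as a careful person would: the job done as asked, in the order asked, and still so for the second after the job is handed in, while the arm keeps its last pose, push and grip.
It also fails if it takes over 67 s, if anything falls off the work surface, if the arm or the gripper's body presses on something with over 40 N, if the wrist force passes 120 N, or if a joint passes its speed limit or range.

## Working session

There is one attempt and no reset: what is moved stays moved. The work goes in short steps, Python scripts to look and compute and a tool call to move; the robot and the scene stay as the last step left them, time stands still between calls to the robot, and variables do not carry over. Pictures are saved under pics/ and viewed, at most 10 in all, crops included, and the job is handed in when it is done.

Besides the shell and the picture viewer there is one more tool, called after ">>>" as a command line: name --pt "numbers of a row" for each row, then --argument value for the rest. apply_moves: Moves the arm, as the interface text tells. Its arguments: {"type":"object","properties":{"deltas":{"type":"array"},"grip_force":{"type":"number"}},"required":["deltas"]}

```bash
mkdir -p pics
cat > h.py <<'E'
import numpy as np, cv2
from station import ctrl
def snap(n,f):
    c=ctrl.camera(n); cv2.imwrite('pics/'+f,c['img'][:,:,::-1]); np.savez('pics/'+f[:-4]+'.npz',**{k:np.array(v) for k,v in c.items()}); return c
E
python3 - <<'E'
from h import *
o=ctrl.get_obs()
for n in('top','scene'):
    c=snap(n,n+'0.png'); print(n,list(c.keys()),c['K'].tolist() if hasattr(c['K'],'tolist') else c['K'],np.round(c['pose'],4).tolist())
print(o)
E
```

```text
top ['img', 'K', 'pose'] [[433.710210284717, 0.0, 274.0185817285105], [0.0, 433.710210284717, 204.53567922990064], [0.0, 0.0, 1.0]] [[0.0165, 0.9846, -0.1738, 0.3472], [-0.9996, 0.0125, -0.0237, 0.0018], [-0.0212, 0.1741, 0.9845, 1.1525], [0.0, 0.0, 0.0, 1.0]]
scene ['img', 'K', 'pose'] [[378.967243490844, 0.0, 277.7552558733709], [0.0, 378.967243490844, 214.8976708840415], [0.0, 0.0, 1.0]] [[0.4148, -0.5995, 0.6846, 1.2054], [0.9098, 0.284, -0.3025, -0.2795], [-0.0131, 0.7483, 0.6632, 0.713], [0.0, 0.0, 0.0, 1.0]]
{'time_s': 0.0, 'qpos': array([ 1.17941371e+00,  3.00460549e-01,  1.52157850e+00, -2.19512720e-05,
        1.32069668e+00, -6.65815202e-02]), 'joint_vel': array([-1.75774598e-03, -1.38707582e-04, -1.61792675e-05, -1.09005679e-03,
        8.04091426e-04, -1.04530507e-03]), 'tau': array([-1.53609737e-03, -5.31808591e+01, -3.52742708e+01,  7.08619715e-02,
        2.43789976e-02, -5.28445878e-05]), 'ee_pos': array([0.17542524, 0.52102774, 0.2298932 ]), 'eef_rot': array([-3.14045070e+00, -5.48360154e-05,  2.81679697e+00]), 'force': array([-1.11413868, -0.05200163, -0.47541642]), 'moment': array([-0.05315155,  0.03200682, -0.02552451]), 'grip_force': 0.0, 'grip_width': 0.09351733678383573}
```

View pics/top0.png

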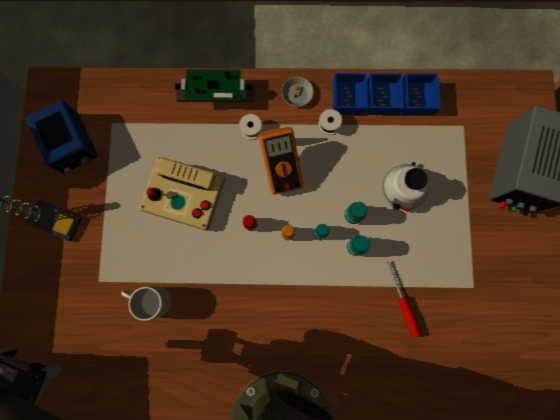

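View pics/scene0.png

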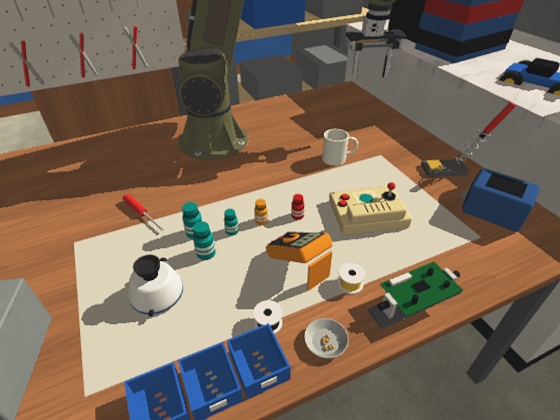

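The top view shows the small teal bottle at about (322,231), with larger teal ones at (357,212) and (360,245). The cup is at (415,178), the patch at (178,202), the meter at (282,160), ochre at (288,231) and red at (249,222). In the scene view, small teal is at (231,222), the cup at (148,267) and the patch at (367,199).

Run:
```python
from h import *
T=cv2.imread('pics/top0.png');S=cv2.imread('pics/scene0.png')
def crop(I,u,v,w=44,h=49,s=3):
    c=cv2.resize(I[v-h:v+h,u-w:u+w],None,fx=s,fy=s,interpolation=cv2.INTER_CUBIC)
    c=np.clip(c.astype(float)*1.5,0,255).astype(np.uint8)
    for k in range(0,2*w,10):
        cv2.line(c,(k*s,0),(k*s,6),(0,0,255),1)
    for k in range(0,2*h,10): cv2.line(c,(0,k*s),(6,k*s),(0,0,255),1)
    cv2.putText(c,f'{u-w},{v-h}',(8,20),0,.5,(255,0,255),1); return c
a=np.hstack([crop(T,325,225),crop(T,410,183),crop(T,182,195)])
b=np.hstack([crop(S,215,225),crop(S,152,275),crop(S,370,205)])
cv2.imwrite('pics/comp.png',np.vstack([a,b]))
for n,I,(u,v) in(('top',T,(322,231)),('scene',S,(231,222)),('top',T,(178,202)),('scene',S,(367,199))):
    hsv=cv2.cvtColor(I,cv2.COLOR_BGR2HSV)
    m=cv2.inRange(hsv,(78,120,40),(98,255,255))
    k,l,st,ce=cv2.connectedComponentsWithStats(m)
    for i in range(1,k):
        if st[i,4]>15 and np.hypot(*(ce[i]-(u,v)))<15: print(n,st[i],ce[i].round(2))
```

```text
top [315 224  14  15 140] [321.33 230.61]
scene [225 209  13  18 177] [230.18 217.76]
scene [226 230  12   5  27] [231.96 232.63]
top [171 196  14  13 138] [177.52 202.15]
scene [360 194  13   9  85] [365.95 197.96]
```

View pics/comp.png

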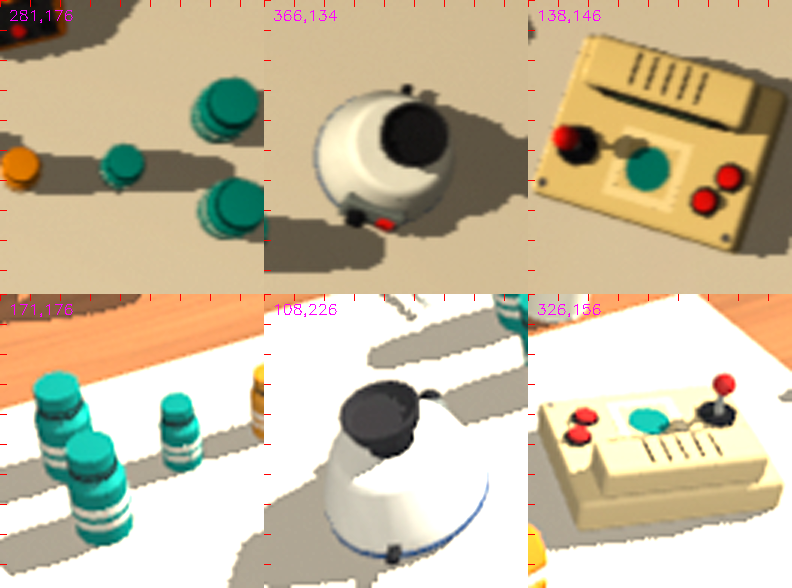

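Crops: bottle cap-top at top (322.7,230.3) and scene (230,211.5); cup rim centre at top (416.3,178.7) and scene (146.7,262.7); patch at top (177.7,202.4) and scene (366.2,198.4).

```bash
cat >> h.py <<'E'
def ray(n,u,v):
    d=np.load(f'pics/{n}0.npz');K=d['K'];P=d['pose']
    x=np.array([(u-K[0,2])/K[0,0],-(v-K[1,2])/K[1,1],-1]);r=P[:3,:3]@x
    return P[:3,3],r
def atz(n,u,v,z):
    o,r=ray(n,u,v);return o+r*(z-o[2])/r[2]
def tri(a,b):
    A=np.zeros((3,3));B=np.zeros(3)
    for o,r in(ray('top',*a),ray('scene',*b)):
        r=r/np.linalg.norm(r);M=np.eye(3)-np.outer(r,r);A+=M;B+=M@o
    return np.linalg.solve(A,B)
E
python3 - <<'E'
from h import *
np.set_printoptions(precision=4,suppress=True)
for n,a,b,z in(('bottle',(322.7,230.3),(230,211.5),.07),('cup',(416.3,178.7),(146.7,262.7),.106),('patch',(177.7,202.4),(366.2,198.4),.0366)):
    print(n,'top',atz('top',*a,z),'scene',atz('scene',*b,z),'tri',tri(a,b))
for n,p,z in(('bigA',(358,210.5),.1),('bigB',(360.5,243.5),.1),('ochre',(288,231.5),.07),('red',(249.5,221.5),.07),('joy',(150,192),.075),('btn1',(205,205),.044),('btn2',(196.5,213),.044),('meter_hi_l',(263,133),.125),('meter_hi_r',(292,128),.125),('meter_lo_l',(271,193),.03),('meter_lo_r',(301,189),.03),('spool1',(251,126),.04),('spool2',(330,121),.04),('mixfoot',(404,187),.0)):
    print(n,atz('top',*p,z))
E
```

```text
bottle top [ 0.4743 -0.0951  0.07  ] scene [ 0.4766 -0.0925  0.07  ] tri [ 0.4749 -0.0937  0.069 ]
cup top [ 0.6009 -0.3219  0.106 ] scene [ 0.5989 -0.3181  0.106 ] tri [ 0.6005 -0.3196  0.1083]
patch top [0.5466 0.282  0.0366] scene [0.5501 0.2832 0.0366] tri [0.5477 0.2838 0.0343]
bigA [ 0.5208 -0.1788  0.1   ]
bigB [ 0.44   -0.1834  0.1   ]
ochre [ 0.4701 -0.0083  0.07  ]
red [0.4941 0.089  0.07  ]
joy [0.5659 0.3449 0.075 ]
btn1 [0.5393 0.2083 0.044 ]
btn2 [0.518  0.2295 0.044 ]
meter_hi_l [0.7084 0.0569 0.125 ]
meter_hi_r [ 0.722  -0.0149  0.125 ]
meter_lo_l [0.5762 0.0373 0.03  ]
meter_lo_r [ 0.5879 -0.0418  0.03  ]
spool1 [0.7577 0.0942 0.04  ]
spool2 [ 0.7736 -0.1182  0.04  ]
mixfoot [ 0.6032 -0.3208  0.    ]
```

>>> apply_moves --pt "0 2 -4.1 0 0 0 -0.083" --pt "0 2 -4.1 0 0 0 -0.083" --pt "0 2 -4.1 0 0 0 -0.083" --pt "0 2 -4.1 0 0 0 -0.083" --pt "0 2 -4.1 0 0 0 -0.083" --pt "0 2 -4.1 0 0 0 -0.083" --pt "0 2 -4.1 0 0 0 -0.083" --pt "0 2 -4.1 0 0 0 -0.083" --pt "0 2 -4.1 0 0 0 -0.083" --pt "0 2 -4.1 0 0 0 -0.083" --grip_force 15

```text
time_s: 1.1
ee_pos: [0.3758, 0.1094, 0.2305]
eef_rot: [3.141, 0.0, 1.983]
force: [1.0, 0.9, -1.2]
grip_width: 0.094
grip_force: 0.0
```

>>> apply_moves --pt "0 2 -4.1 0 0 0 -0.083" --pt "0 2 -4.1 0 0 0 -0.083" --pt "0 2 -4.1 0 0 0 -0.083" --pt "0 2 -4.1 0 0 0 -0.083" --pt "0 2 -4.1 0 0 0 -0.083" --pt "0 0 0 -2 0 0 0" --pt "0 0 0 -2 0 0 0" --pt "0 0 0 0 0 0 0" --pt "0 0 0 0 0 0 0"

```text
time_s: 2.0
ee_pos: [0.4755, -0.0937, 0.1908]
eef_rot: [-3.141, -0.0, 1.572]
force: [-0.0, -0.1, 0.8]
grip_width: 0.0943
grip_force: 0.0
```

Run:
```python
from h import *
np.set_printoptions(precision=4,suppress=True)
o=ctrl.get_obs();c=ctrl.camera('wrist');cv2.imwrite('pics/w1.png',c['img'][:,:,::-1])
print({k:o[k] for k in('time_s','ee_pos','eef_rot','qpos','force')});print({k:v for k,v in c.items() if k!='img'})
np.savez('pics/w1.npz',p=o['ee_pos'],r=o['eef_rot'],K=c['K'],H=c['hand_eye'])
print('bigA',tri((358,210.5),(201,224.7)))
```

```text
{'time_s': 2.0, 'ee_pos': array([ 0.4755, -0.0937,  0.1908]), 'eef_rot': array([-3.1412, -0.0001,  1.572 ]), 'qpos': array([-0.2701,  0.1933,  1.7502, -0.    ,  1.1985, -0.2713]), 'force': array([-0.022 , -0.1234,  0.7592])}
{'K': array([[292.248 ,   0.    , 283.7808],
       [  0.    , 292.248 , 207.1231],
       [  0.    ,   0.    ,   1.    ]]), 'hand_eye': array([[-0.0012,  0.969 ,  0.247 ,  0.0709],
       [ 1.    ,  0.0012,  0.0005,  0.0011],
       [ 0.0002,  0.247 , -0.969 , -0.1522],
       [ 0.    ,  0.    ,  0.    ,  1.    ]])}
bigA [ 0.5216 -0.1792  0.0957]
```

View pics/w1.png

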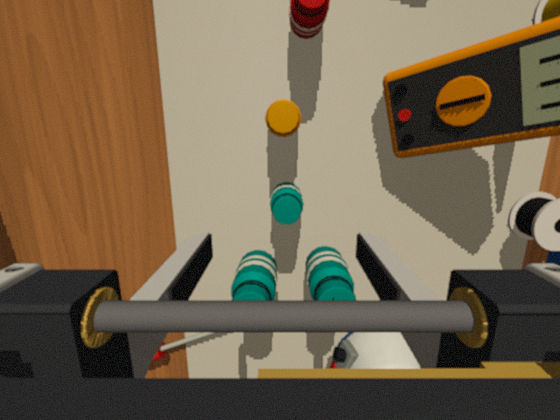

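The wrist view shows the small teal cap at (287,207), ochre at (283,117), and the jaws astride the column. I'll turn the cap pixel into a position.

```bash
cat >> h.py <<'E'
from scipy.spatial.transform import Rotation as Ro
def wray(f,u,v,z):
    d=np.load(f);R=Ro.from_euler('xyz',d['r']).as_matrix();K=d['K'];H=d['H']
    x=np.array([(u-K[0,2])/K[0,0],-(v-K[1,2])/K[1,1],-1]);r=R@(H[:3,:3]@x);o=d['p']+R@H[:3,3]
    return o+r*(z-o[2])/r[2]
E
python3 - <<'E'
from h import *
print(wray('pics/w1.npz',287.3,208,.07).round(4),wray('pics/w1.npz',283,117,.07).round(4),wray('pics/w1.npz',284.5,190,.0).round(4))
E
```

```text
[ 0.4798 -0.0932  0.07  ] [ 0.4757 -0.0092  0.07  ] [ 0.4772 -0.0891  0.    ]
```

>>> apply_moves --pt "0 0.1 0 -3 0 0 0" --pt "0 0 0 -3 0 0 0" --pt "0 0 0 -3 0 0 0" --pt "0 0 0 -3 0 0 0" --pt "0 0 0 -2 0 0 0" --pt "0 0 0 -1.1 0 0 0" --pt "0 0 0 0 0 0 0"

```text
time_s: 2.75
ee_pos: [0.4765, -0.0936, 0.0392]
eef_rot: [-3.141, -0.0, 1.572]
force: [0.3, 0.1, -0.1]
grip_width: 0.0939
grip_force: 0.0
```

>>> apply_moves --pt "120 0 0 0 0 0 0" --pt "160 0 0 0 0 0 0" --pt "255 0 0 0 0 0 0" --pt "255 0 0 0 0 0 0" --pt "255 0 0 0 0 0 0" --pt "255 0 0 0 0 0 0" --pt "255 0 0 0 0 0 0" --pt "255 0 0 0 0 0 0" --grip_force 20

```text
time_s: 3.55
ee_pos: [0.4765, -0.0938, 0.0395]
eef_rot: [3.142, -0.0, 1.572]
force: [-0.1, 1.4, 0.6]
grip_width: 0.0356
grip_force: 20.0
```

>>> apply_moves --pt "255 0 0 1 0 0 0" --pt "255 0 0 2 0 0 0" --pt "255 0 0 4 0 0 0" --pt "255 0 0 4 0 0 0" --pt "255 0 0 3 0 0 0" --pt "255 0 0 2 0 0 0" --pt "255 0 0 0 0 0 0" --pt "255 0 0 0 0 0 0" --grip_force 30

```text
time_s: 4.35
ee_pos: [0.4762, -0.0937, 0.1992]
eef_rot: [-3.141, 0.0, 1.572]
force: [-0.1, -0.4, -0.6]
grip_width: 0.0356
grip_force: 30.0
```

>>> apply_moves --pt "255 0.6 -1.2 0 0 0 0" --pt "255 1.4 -2.5 0 0 0 0" --pt "255 1.9 -3.4 0 0 0 0" --pt "255 2.2 -4.1 0 0 0 0" --pt "255 2.2 -4.1 0 0 0 0" --pt "255 1.9 -3.4 0 0 0 0" --pt "255 1.5 -2.7 0 0 0 0" --pt "255 0.6 -1.2 0 0 0 0" --pt "255 0 0 0 0 0 0" --pt "255 0 0 0 0 0 0"

```text
time_s: 5.35
ee_pos: [0.599, -0.3198, 0.1979]
eef_rot: [-3.14, -0.001, 1.571]
force: [1.1, 0.4, -0.3]
grip_width: 0.0356
grip_force: 30.0
```

Run:
```python
from h import *
np.set_printoptions(precision=4,suppress=True)
o=ctrl.get_obs();c=ctrl.camera('wrist');s=snap('scene','scene1.png');t=snap('top','top1.png')
print({k:o[k] for k in('time_s','ee_pos','eef_rot','qpos','force','grip_width')})
np.savez('pics/w2.npz',p=o['ee_pos'],r=o['eef_rot'],K=c['K'],H=c['hand_eye'])
S=cv2.resize(s['img'][190:330,90:210],None,fx=4,fy=4,interpolation=cv2.INTER_CUBIC)
W=cv2.resize(c['img'][:,:],(0,0),fx=.55,fy=.55) 
W=c['img'][140:420,190:380]; W=cv2.resize(W,None,fx=1.6,fy=2,interpolation=cv2.INTER_CUBIC)
im=np.hstack([S,W[:560]]);im=np.clip(im*1.3,0,255).astype(np.uint8);print(im.shape)
cv2.imwrite('pics/c2.png',im[:,:,::-1])
```

```text
{'time_s': 5.35, 'ee_pos': array([ 0.599 , -0.3198,  0.1979]), 'eef_rot': array([-3.1398, -0.0012,  1.5715]), 'qpos': array([-0.5443,  0.6197,  1.137 ,  0.0001,  1.387 , -0.545 ]), 'force': array([ 1.1116,  0.4102, -0.3107]), 'grip_width': 0.03563078784462634}
(560, 784, 3)
```

View pics/c2.png

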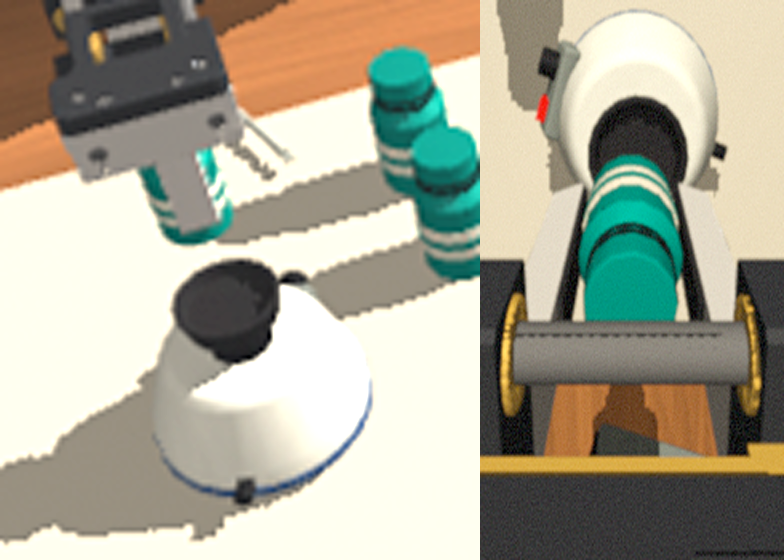

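Bottle is held upright above the cup. Scene pixels: base centre about (138.7,244.6), rim centre about (146.7,264.2). Wrist: rim centre u≈289, bottle axis u≈285.

Run:
```python
from h import *
np.set_printoptions(precision=4,suppress=True)
print('base scene',atz('scene',138.7,244.6,.159),'rim scene',atz('scene',146.7,264.2,.106),'rim tri',tri((416.3,178.7),(146.7,264.2)))
for z,X in ((.106,(.6,-.32,.106)),(.159,(.599,-.3198,.159)),(.123,(.599,-.3198,.229))):
    d=np.load('pics/w2.npz');R=Ro.from_euler('xyz',d['r']).as_matrix();x=d['H'][:3,:3].T@(R.T@(np.array(X)-d['p'])-d['H'][:3,3])
    print('wrist pred',X,d['K'][0,2]-d['K'][0,0]*x[0]/x[2],d['K'][1,2]+d['K'][1,1]*x[1]/x[2])
    d=np.load('pics/scene0.npz');P=d['pose'];x=P[:3,:3].T@(np.array(X)-P[:3,3]);print('scene pred',d['K'][0,2]-d['K'][0,0]*x[0]/x[2],d['K'][1,2]+d['K'][1,1]*x[1]/x[2])
print('rim far edge wrist',wray('pics/w2.npz',289,140+97/2,.106),wray('pics/w2.npz',289+48.5/1.6,140+150/2,.106),wray('pics/w2.npz',289-48.5/1.6,140+150/2,.106))
```

```text
base scene [ 0.5952 -0.3209  0.159 ] rim scene [ 0.6032 -0.3189  0.106 ] rim tri [ 0.6014 -0.3206  0.1049]
wrist pred (0.6, -0.32, 0.106) 283.98698240626504 217.15729641026837
scene pred 145.90231348476004 263.3229838502152
wrist pred (0.599, -0.3198, 0.159) 282.4447095341497 238.20968161669194
scene pred 139.55759433070168 245.65089302767998
wrist pred (0.599, -0.3198, 0.229) 281.4691799807189 291.14243867416036
scene pred 130.21515205137493 220.19969801895672
rim far edge wrist [ 0.6043 -0.2947  0.106 ] [ 0.6307 -0.3181  0.106 ] [ 0.578  -0.3181  0.106 ]
```

>>> apply_moves --pt "255 0.25 -0.1 0 0 0 0" --pt "255 0 0 -1.5 0 0 0" --pt "255 0 0 -1.5 0 0 0" --pt "255 0 0 -1 0 0 0" --pt "255 0 0 -0.5 0 0 0" --pt "255 0 0 0 0 0 0" --pt "255 0 0 0 0 0 0"

```text
time_s: 6.2
ee_pos: [0.6021, -0.3209, 0.1548]
eef_rot: [3.141, 0.0, 1.572]
force: [1.5, -0.3, -0.2]
grip_width: 0.0359
grip_force: 30.0
```

Run:
```python
from h import *
np.set_printoptions(precision=4,suppress=True)
o=ctrl.get_obs();c=ctrl.camera('wrist');s=snap('scene','scene2.png')
print({k:o[k] for k in('time_s','ee_pos','eef_rot','force')})
np.savez('pics/w3.npz',p=o['ee_pos'],r=o['eef_rot'],K=c['K'],H=c['hand_eye'])
S=cv2.resize(s['img'][220:290,110:190],None,fx=5,fy=8*.75,interpolation=cv2.INTER_CUBIC)
S=cv2.resize(s['img'][220:300,110:190],None,fx=5,fy=5,interpolation=cv2.INTER_CUBIC)
W=cv2.resize(c['img'][160:300,215:355],(400,400),interpolation=cv2.INTER_CUBIC)
im=np.hstack([S,W]);im=np.clip(im*1.8,0,255).astype(np.uint8)
cv2.imwrite('pics/c3.png',im[:,:,::-1])
```

```text
{'time_s': 6.2, 'ee_pos': array([ 0.6021, -0.3209,  0.1548]), 'eef_rot': array([3.1412, 0.0003, 1.5718]), 'force': array([ 1.4982, -0.3421, -0.1564])}
```

View pics/c3.png

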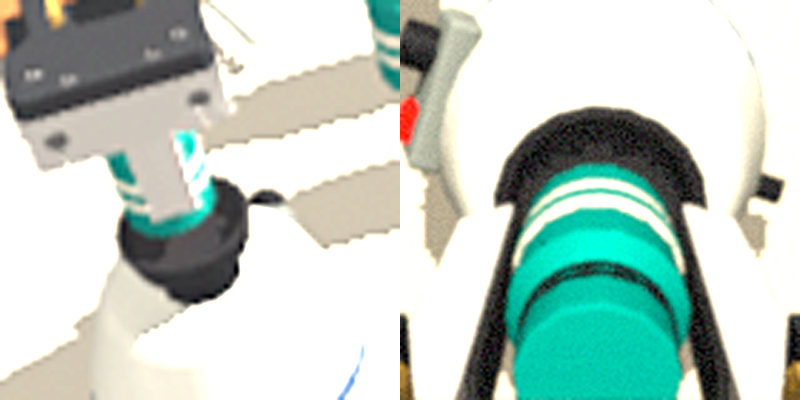

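Bottle base is ~10 mm above the rim; the wrist view shows it centred in x. Now checking y from rim edge (285,197.5) and base edge (285,217.8).

Run:
```python
from h import *
print(wray('pics/w3.npz',285,197.5,.106)-[0,.0285,0],wray('pics/w3.npz',285,217.8,.1158)-[0,.018,0])
for u,v,z in((110+184/5,220+225/5,.106),(110+169/5,220+203/5,.1158)):print(atz('scene',u,v,z))
```

```text
[ 0.60397805 -0.32269907  0.106     ] [ 0.60394495 -0.3241942   0.1158    ]
[ 0.60558301 -0.31910167  0.106     ]
[ 0.60016986 -0.32203374  0.1158    ]
```

>>> apply_moves --pt "255 0.1 0.2 0 0 0 0" --pt "255 0 0 -0.6 0 0 0" --pt "255 0 0 -0.5 0 0 0" --pt "255 0 0 -0.4 0 0 0" --pt "255 0 0 0 0 0 0" --pt "255 0 0 0 0 0 0"

```text
time_s: 6.9
ee_pos: [0.603, -0.3188, 0.1393]
eef_rot: [-3.141, -0.0, 1.572]
force: [-0.0, -0.1, -1.4]
grip_width: 0.0354
grip_force: 30.0
```

>>> apply_moves --pt "255 0 0 -0.1 0 0 0" --pt "255 0 0 -0.1 0 0 0" --pt "255 0 0 -0.1 0 0 0" --pt "255 0 0 0 0 0 0" --pt "255 0 0 0 0 0 0"

```text
time_s: 7.4
ee_pos: [0.6031, -0.3188, 0.1368]
eef_rot: [3.141, 0.0, 1.572]
force: [-0.4, -1.0, 3.6]
grip_width: 0.0355
grip_force: 30.0
```

Floor contact (3.6 N) at TCP z≈0.137, as expected. Pressing on in small steps with a firmer grip.

>>> apply_moves --pt "255 0 0 -0.1 0 0 0" --pt "255 0 0 -0.1 0 0 0" --pt "255 0 0 -0.1 0 0 0" --pt "255 0 0 -0.1 0 0 0" --pt "255 0 0 0 0 0 0" --pt "255 0 0 0 0 0 0" --grip_force 40

```text
time_s: 8.0
ee_pos: [0.6031, -0.3188, 0.1327]
eef_rot: [3.141, 0.0, 1.572]
force: [-0.9, -0.5, 5.5]
grip_width: 0.0353
grip_force: 40.0
```

>>> apply_moves --pt "255 0 0 -0.1 0 0 0" --pt "255 0 0 -0.1 0 0 0" --pt "255 0 0 0 0 0 0" --pt "255 0 0 0 0 0 0"

```text
time_s: 8.4
ee_pos: [0.6031, -0.3189, 0.1314]
eef_rot: [3.141, 0.001, 1.572]
force: [-3.1, 1.7, 10.9]
grip_width: 0.0351
grip_force: 40.0
```

>>> apply_moves --pt "255 0 0 -0.1 0 0 0" --pt "255 0 0 0 0 0 0" --pt "255 0 0 0 0 0 0" --pt "255 0 0 0 0 0 0" --pt "255 0 0 0 0 0 0" --pt "255 0 0 0 0 0 0" --pt "255 0 0 0 0 0 0" --pt "255 0 0 0 0 0 0" --pt "255 0 0 0 0 0 0" --pt "255 0 0 0 0 0 0"

```text
time_s: 9.4
ee_pos: [0.6032, -0.3189, 0.1314]
eef_rot: [3.14, 0.001, 1.572]
force: [-6.0, 3.9, 18.5]
grip_width: 0.0357
grip_force: 40.0
```

>>> apply_moves --pt "255 0 0 0 0 0 0" --pt "255 0 0 0 0 0 0" --pt "255 0 0 0 0 0 0" --pt "255 0 0 0 0 0 0" --pt "255 0 0 0 0 0 0" --pt "255 0 0 0 0 0 0" --pt "255 0 0 0 0 0 0" --pt "255 0 0 0 0 0 0"

```text
time_s: 10.2
ee_pos: [0.6032, -0.3189, 0.1314]
eef_rot: [3.14, 0.001, 1.572]
force: [-7.2, 3.7, 17.9]
grip_width: 0.0353
grip_force: 40.0
```

>>> apply_moves --pt "255 0 0 0.3 0 0 0" --pt "255 0 0 0.5 0 0 0" --pt "255 0 0 1 0 0 0" --pt "255 0 0 2 0 0 0" --pt "255 0 0 2.2 0 0 0" --pt "255 0 0 2 0 0 0" --pt "255 0 0 0 0 0 0"

```text
time_s: 10.9
ee_pos: [0.6037, -0.3191, 0.2124]
eef_rot: [3.138, 0.002, 1.572]
force: [0.3, 0.2, -0.2]
grip_width: 0.035
grip_force: 40.0
```

>>> apply_moves --pt "255 -0.1 1 0 0 0 0" --pt "255 -0.2 2 0 0 0 0" --pt "255 -0.3 3 0 0 0 0" --pt "255 -0.4 4 0 0 0 0" --pt "255 -0.4 4 0 0 0 0" --pt "255 -0.4 4 0 0 0 0" --pt "255 -0.4 4 0 0 0 0" --pt "255 -0.4 4 0 0 0 0" --pt "255 -0.4 4 0 0 0 0" --pt "255 -0.4 4 0 0 0 0"

```text
time_s: 11.9
ee_pos: [0.5677, 0.0233, 0.2079]
eef_rot: [-3.139, -0.0, 1.572]
force: [0.6, 0.4, -0.6]
grip_width: 0.0354
grip_force: 40.0
```

>>> apply_moves --pt "255 -0.4 4 0 0 0 0" --pt "255 -0.4 4 0 0 0 0" --pt "255 -0.4 4 0 0 0 0" --pt "255 -0.3 4 0 0 0 0" --pt "255 -0.3 4 0 0 0 0" --pt "255 -0.3 3 0 0 0 0" --pt "255 -0.2 2 0 0 0 0" --pt "255 -0.2 1.2 0 0 0 0" --pt "255 0 0 0 0 0 0" --pt "255 0 0 0 0 0 0"

```text
time_s: 12.9
ee_pos: [0.5438, 0.2826, 0.2089]
eef_rot: [-3.141, 0.001, 1.572]
force: [-0.3, -0.3, -0.3]
grip_width: 0.0352
grip_force: 40.0
```

>>> apply_moves --pt "255 0.4 0 -1 0 0 0" --pt "255 0 0 -3 0 0 0" --pt "255 0 0 -3 0 0 0" --pt "255 0 0 -2 0 0 0" --pt "255 0 0 -1 0 0 0" --pt "255 0 0 0 0 0 0" --pt "255 0 0 0 0 0 0"

```text
time_s: 13.6
ee_pos: [0.5485, 0.283, 0.1102]
eef_rot: [3.141, -0.0, 1.571]
force: [-0.1, 0.3, -1.8]
grip_width: 0.0354
grip_force: 40.0
```

Run:
```python
from h import *
np.set_printoptions(precision=4,suppress=True)
o=ctrl.get_obs();c=ctrl.camera('wrist');s=snap('scene','scene4.png')
print({k:o[k] for k in('time_s','ee_pos','eef_rot','force','grip_width')})
np.savez('pics/w4.npz',p=o['ee_pos'],r=o['eef_rot'],K=c['K'],H=c['hand_eye'])
S=cv2.resize(s['img'][150:230,325:405],None,fx=5,fy=5,interpolation=cv2.INTER_CUBIC)
W=cv2.resize(c['img'][140:300,205:365],(400,400),interpolation=cv2.INTER_CUBIC)
im=np.hstack([S,W]);im=np.clip(im*1.3,0,255).astype(np.uint8)
cv2.imwrite('pics/c4.png',im[:,:,::-1])
def pr(X):
    d=np.load('pics/w4.npz');R=Ro.from_euler('xyz',d['r']).as_matrix();x=d['H'][:3,:3].T@(R.T@(np.array(X)-d['p'])-d['H'][:3,3])
    w=d['K'][0,2]-d['K'][0,0]*x[0]/x[2],d['K'][1,2]+d['K'][1,1]*x[1]/x[2]
    d=np.load('pics/scene0.npz');P=d['pose'];x=P[:3,:3].T@(np.array(X)-P[:3,3]);return w,(d['K'][0,2]-d['K'][0,0]*x[0]/x[2],d['K'][1,2]+d['K'][1,1]*x[1]/x[2])
p=o['ee_pos'];b=p-[0,0,.0394]
print('base',pr(b),'cap',pr(b+[0,0,.07]),'patch',pr([.549,.283,.0366]))
```

```text
{'time_s': 13.6, 'ee_pos': array([0.5485, 0.283 , 0.1102]), 'eef_rot': array([ 3.1406, -0.0004,  1.5713]), 'force': array([-0.1352,  0.2893, -1.785 ]), 'grip_width': 0.035415758536306095}
base ((np.float64(282.3669663321767), np.float64(237.94436629932014)), (np.float64(367.5598271993782), np.float64(188.44902130028743))) cap ((np.float64(281.780199318794), np.float64(290.676466112905)), (np.float64(371.38492017924773), np.float64(167.35426460051016))) patch ((np.float64(283.0905415453185), np.float64(223.20503302696872)), (np.float64(365.8946516150845), np.float64(198.19293076435264)))
```

View pics/c4.png

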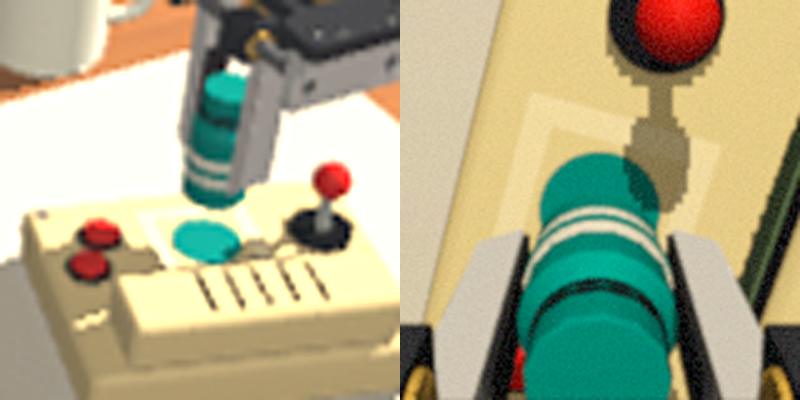

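Bottle hangs straight above the patch: scene patch centre (366.3,198.2), base centre (367.8,187.6) against a prediction of (367.6,188.4). Wrist patch centre u=284.8, far edge v=200.8.

Run:
```python
from h import *
print('patch wrist',wray('pics/w4.npz',284.8,200.8,.0366)-[0,.02,0])
print('scene patch',atz('scene',366.3,198.2,.0366),'base',atz('scene',367.8,187.6,.0708), 'stripe axis',)
I=np.load('pics/top1.npz')
print('scene patch edges far wrist L/R',wray('pics/w4.npz',205+140/2.5,140+205/2.5,.0366),wray('pics/w4.npz',205+258/2.5,140+205/2.5,.0366))
```

```text
patch wrist [0.55038026 0.28159356 0.0366    ]
scene patch [0.54951472 0.28400889 0.0366    ] base [0.54558671 0.28586266 0.0708    ] stripe axis
scene patch edges far wrist L/R [0.53115615 0.28403646 0.0366    ] [0.56928806 0.28399874 0.0366    ]
```

>>> apply_moves --pt "255 0.1 0 -0.4 0 0 0" --pt "255 0 0 -0.6 0 0 0" --pt "255 0 0 -0.6 0 0 0" --pt "255 0 0 -0.5 0 0 0" --pt "255 0 0 -0.2 0 0 0" --pt "255 0 0 0 0 0 0" --pt "255 0 0 0 0 0 0" --pt "255 0 0 0 0 0 0"

```text
time_s: 14.5
ee_pos: [0.5491, 0.2833, 0.0867]
eef_rot: [3.141, -0.0, 1.572]
force: [-0.1, -0.1, 0.4]
grip_width: 0.0354
grip_force: 40.0
```

Run:
```python
from h import *
np.set_printoptions(precision=4,suppress=True)
o=ctrl.get_obs();c=ctrl.camera('wrist');s=snap('scene','scene5.png')
print({k:o[k] for k in('time_s','ee_pos','eef_rot','force','grip_width')})
np.savez('pics/w5.npz',p=o['ee_pos'],r=o['eef_rot'],K=c['K'],H=c['hand_eye'])
S=cv2.resize(s['img'][165:215,341:391],(400,400),interpolation=cv2.INTER_CUBIC)
W=cv2.resize(c['img'][180:260,245:325],(400,400),interpolation=cv2.INTER_CUBIC)
im=np.hstack([S,W]);im=np.clip(im*1.3,0,255).astype(np.uint8)
cv2.imwrite('pics/c5.png',im[:,:,::-1])
```

```text
{'time_s': 14.5, 'ee_pos': array([0.5491, 0.2833, 0.0867]), 'eef_rot': array([ 3.1412, -0.0002,  1.5718]), 'force': array([-0.0795, -0.1291,  0.419 ]), 'grip_width': 0.035376759391534986}
```

View pics/c5.png

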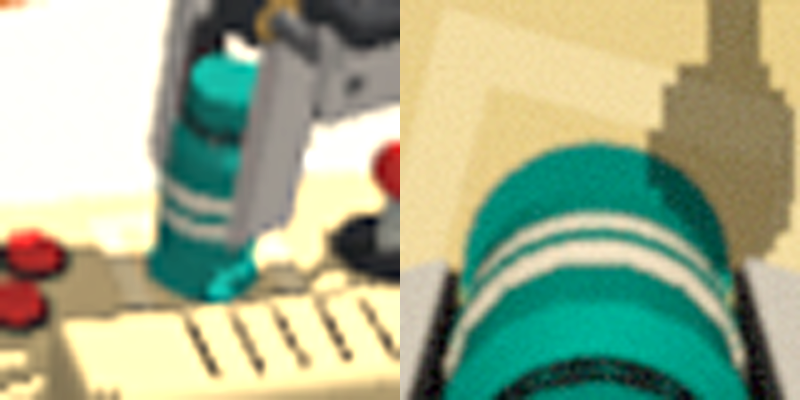

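Patch and bottle nearly coincide; x is centred in the wrist view (patch and stripes both at u≈284.4). I'll find the base's edge over the patch numerically to check y.

Run:
```python
from h import *
I=np.mean([ctrl.camera('wrist')['img'].astype(float) for _ in range(4)],0)
for v in range(204,230): print(v,I[v,278:291].mean(0).round(0))
d=np.load('pics/w5.npz');R=Ro.from_euler('xyz',d['r']).as_matrix()
def pr(X):
    x=d['H'][:3,:3].T@(R.T@(np.array(X)-d['p'])-d['H'][:3,3]);return round(d['K'][0,2]-d['K'][0,0]*x[0]/x[2],1),round(d['K'][1,2]+d['K'][1,1]*x[1]/x[2],1)
p=d['p']
print('base far edge',pr([p[0],p[1]+.018,p[2]-.0394]),'patch far',pr([p[0],p[1]+.02,.0366]))
S=np.clip(cv2.resize(I[195:245,245:325],(800,500),interpolation=cv2.INTER_CUBIC)*1,0,255)
S=np.clip((S-[0,60,50])*[1,2.5,2.5],0,255).astype(np.uint8);cv2.imwrite('pics/c6.png',S[:,:,::-1])
```

```text
204 [180. 161. 108.]
205 [180. 160. 106.]
206 [180. 160. 106.]
207 [171. 154. 104.]
208 [132. 137.  98.]
209 [ 58. 113.  92.]
210 [  2. 106.  91.]
211 [  0. 106.  91.]
212 [  0. 107.  91.]
213 [  0. 106.  91.]
214 [  0. 107.  91.]
215 [  0. 107.  91.]
216 [  0. 107.  91.]
217 [  0. 105.  90.]
218 [  0. 105.  89.]
219 [  0. 104.  88.]
220 [  0. 103.  88.]
221 [ 10. 104.  89.]
222 [ 81. 121. 103.]
223 [148. 152. 130.]
224 [175. 168. 145.]
225 [144. 150. 127.]
226 [ 60. 114.  98.]
227 [ 56. 114.  96.]
228 [140. 147. 125.]
229 [182. 171. 147.]
base far edge (np.float64(282.4), np.float64(213.0)) patch far (np.float64(282.4), np.float64(206.3))
```

View pics/c6.png

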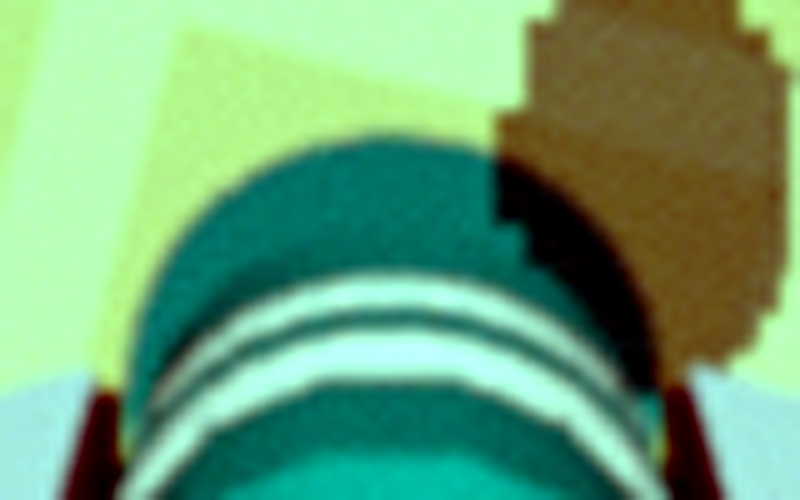

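The base edge (v≈216.7) against the patch edge (208.5) implies the bottle sits ~1 mm toward −y; correct that and trim the height.

>>> apply_moves --pt "255 0 0.1 -0.05 0 0 0" --pt "255 0 0 0 0 0 0" --pt "255 0 0 0 0 0 0" --pt "255 0 0 0 0 0 0" --pt "255 0 0 0 0 0 0" --pt "255 0 0 0 0 0 0" --pt "255 0 0 0 0 0 0" --pt "255 0 0 0 0 0 0"

```text
time_s: 15.6
ee_pos: [0.549, 0.2842, 0.0859]
eef_rot: [-3.142, 0.0, 1.572]
force: [0.4, -0.6, -1.2]
grip_width: 0.0352
grip_force: 40.0
```

Run:
```python
from h import *
o=ctrl.get_obs();print(o['ee_pos'].round(4),o['eef_rot'].round(4),abs(o['joint_vel']).max().round(4),o['grip_width'],o['force'].round(1))
if abs(o['ee_pos'][2]-.0862)<.0015: print(ctrl.hand_in())
```

```text
[0.549  0.2842 0.0859] [-3.1415  0.      1.5718] 0.0015 0.035184616931979704 [ 0.4 -0.6 -1.2]
the job is handed in; nothing more can be done
None
```

I pressed the small teal bottle fully down in the mixer cup for about 2 s, carried it over the clutter, and handed in still holding it upright about 1 cm above the teal patch, centred to about 1–2 mm by the camera images; no judging result came back.

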